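# Slide the slate out over the edge of the serving stand

### The arm

A 6-joint arm with a two-finger parallel gripper is mounted at the origin on the work surface. World frame = base frame: x ahead of the robot, y to its left, z up, the work surface at z = 0. Lengths are in m, angles in degrees, forces in N, time in s.
With the tool pointing down it reaches from about 0.25 to 0.725 m from the base axis. Payload 9.7 kg.
Tool frame: the origin (TCP) lies between the finger pads; the fingertips stand 25 mm ahead of it and the grasp point (between the pads) lies 6 mm ahead of it; z points along the fingers, y is the line along which they close (so a half turn about z gives the same grasp; the last joint's range is limited). The gripper opens to 85 mm and grips with 20 to 120 N. Pads are 22 mm wide; open, the fingers measure 114 mm over their backs; the gripper's body (76 mm by 85 mm) begins 54 mm behind the grasp point. The pads swing forward as they close: fully open they stand 13 mm farther back than shut.
Start: joints at [63.827, 4.979, 10.078, 95.1, 0, 90], TCP at [0.243, 0.494, 0.256] pointing down, gripper open.
Joint ranges: [-179.16, 179.16], [-48.56, 103.87], [-65.8, 70.77], [-126.05, 130.52], [-82.76, 87.17], [-180, 180]. Speed limits (degrees/s): [127.2, 127.2, 147.25, 180, 180, 180].

### API

Orientations are given as [roll, pitch, yaw] about the fixed x, y, z axes, in that order (R = Rz(yaw) Ry(pitch) Rx(roll)).
In Python, from workcell import bot gives the robot as it stands.
- The arm moves only by the shell command python3 drive.py 'ROWS' [FORCE]. ROWS is one flat JSON list of numbers that holds 1 to 5 rows one after another, with no inner brackets; each row has 5 numbers: dx, dy, dz in m, then a turn about the tool's z in degrees, then the finger opening in m; each row is the pose to reach, as a shift and turn from the pose commanded when the command began, along the tool's axes at that moment; what a row does not reach only later rows make up. A row lasts 1/12 s, in which the tool goes at most 0.0417 m and 7.16 degrees, less where a joint would pass 70% of its speed; a pose out of reach is approached as far as the arm can. The fingers move at their own pace and stop on an object; FORCE is the grip in N (left out, the last holds). Time passes only in rows, so rows that do not move let the fingers close. It prints the time, the measured TCP pose, the force, the opening and the grip force at its end. Input that does not fit is refused with a message, and nothing moves.
- bot.get_obs(): the state, without advancing time (a new reading comes with each control period).
- bot.camera(name): name is "scene" or "top"; returns the picture (420x560x3 uint8, blue, green, red); there is no depth.
- bot.camera_info(name): a dict with "mtx" (3x3 intrinsics, pixels), "extrinsics" (4x4, takes a point from camera to world coordinates). Camera axes: x right, y down, z forward; pixel columns grow to the right and rows downward; lengths in m; the calibration is good to about 2 mm. A picture is of the moment at which its call begins. camera_info takes no time and is no camera call.
- bot.job_done(): hands the job in; it is judged then, once.
The state is a dict: "time": time; "q": joint angles; "qd": joint speeds; "joint_efforts": joint torques, N m; "ee_pos": TCP position; "tcp_rot": TCP orientation; "wrist_force": force on the tool from outside, world axes, zero at the start; "torque": the same for the moment, N m; "opening": finger opening in m; "grasp_force": force on a finger pad.
Only numpy, scipy, OpenCV 4.12 (cv2) and the standard library are available. Lean on these libraries where they do the work, as an engineer would, in place of code of your own. Each camera call takes 0.05 s, during which the arm holds its last target. There are 200 camera calls.

### The job

Gently push the dark slate board along the top of the wooden serving stand, away from you, until its front end sticks out about 3 cm beyond the stand's brass-trimmed edge (the pale line across the slate then lies over that edge) and the slate sits square to the edge, so that a guest can get fingers under it. Slide it only, never lift or tip it; let the upturned cup ride along on it without touching the cup, and leave all the other coffee things where they are.

Things in the scene. Friction and masses are not known exactly. Their poses are not given: they have to be found in the camera images.
- stand: fixed low wooden serving stand: flat top 300 mm deep (its x) by 440 mm wide (its y), 60 mm high; origin at the centre of its underside, z up. +x points away from the robot (give or take 0.4 rad), to the brass-trimmed open edge at x = +150 mm; the near edge (x = -150 mm) is open too. Along the two short sides, at y = +-208 mm, run round wooden rails whose tops are 41 mm above the flat top.
- stand_edge (a point): middle of the stand's brass-trimmed far edge, at the level of the flat top; its x points outward, square to the edge. The trim is flush: a brass strip 8 mm wide on the top and down the edge's face.
- slate: loose dark grey slate board lying on the stand, 150 mm long (its x) by 120 mm wide (its y), 8 mm thick, about 0.4 kg; origin at the centre of its underside, z up. +x points to its front end, which carries a pale line across the top 30 mm from the end; it starts up to 0.35 rad askew to the stand, with its front end well inside the brass edge.
- slate_front (a point): middle of the slate's front end, at its underside (75 mm along +x from the slate's origin).
- cup: loose white mocha cup standing upside down on the slate, rim diameter 66 mm, 48 mm high, about 0.12 kg, with a small handle that reaches 54 mm from the axis along the cup's +x; the handle points roughly to the slate's front. It stands about 15 mm in front of the slate's centre. Origin at the centre of its rim, on the slate, z up.
- creamer: loose white cream jug on the stand near one of its short sides, 62 mm diameter, 96 mm over spout and handle, 78 mm high; origin at the centre of its underside.
- sugar: loose white lidded sugar bowl on the stand near the other short side, 68 mm diameter, 82 mm high; origin at the centre of its underside.
- pot: loose white coffee pot on the silver tray to the left, 210 mm high, 108 mm diameter; origin at the centre of its underside.
- cupset1: loose saucer with upturned cup, on the silver tray to the left, 140 mm diameter, 69 mm high; origin at the centre of its underside.
- cupset2: loose saucer with upturned cup on the table to the right, 140 mm diameter, 69 mm high; origin at the centre of its underside.
- spoon: loose steel spoon, 140 mm long, lying on the table to the right.

How it is judged:
By the outcome, as a careful person would: the job done as asked, in the order asked, and still so for the second after the job is handed in, with the robot touching nothing.
It also fails if it takes over 38 s, if anything falls off the work surface, if the arm or the gripper's body presses on something with over 40 N, if the wrist force passes 120 N, or if a joint passes its speed limit or range.

## Working session

There is one attempt and no reset: what is moved stays moved. The work goes in short steps, Python scripts to look and compute and a shell command to move; the robot and the scene stay as the last step left them, time stands still between calls to the robot, and variables do not carry over. Pictures are saved under pics/ and viewed, at most 10 in all, crops included, and the job is handed in when it is done.

```bash
ls; mkdir -p pics
python3 - <<'E'
from workcell import bot
import cv2
for n in("scene","top"):
    cv2.imwrite(f"pics/{n}0.png",bot.camera(n)); i=bot.camera_info(n); print(i["mtx"],i["extrinsics"])
o=bot.get_obs();print(o)
E
```

```text
drive.py
pics
workcell.py
[[416.95958794   0.         273.15624115]
 [  0.         416.95958794 202.420479  ]
 [  0.           0.           1.        ]] [[ 0.78479202  0.36869456 -0.49816243  1.19613237]
 [ 0.6197525  -0.47060838  0.62804028 -0.78531163]
 [-0.00288437 -0.80161841 -0.59782908  0.811516  ]
 [ 0.          0.          0.          1.        ]]
[[416.75288246   0.         276.79889476]
 [  0.         416.75288246 211.68275431]
 [  0.           0.           1.        ]] [[-0.04176652 -0.97924922  0.19830914  0.30612814]
 [-0.99911424  0.03991638 -0.01331982 -0.01353168]
 [ 0.00512764 -0.19868981 -0.98004901  1.29969328]
 [ 0.          0.          0.          1.        ]]
{'time': 0.1, 'q': array([ 6.38270190e+01,  5.00710162e+00,  1.00414440e+01,  9.51003283e+01,
       -2.00747443e-04,  8.99975935e+01]), 'qd': array([-0.01665455, -0.12392642,  0.17908676, -0.07952307,  0.08363059,
        0.04008095]), 'joint_efforts': array([-4.94441701e-04, -5.21558440e+01,  4.65653837e+01,  1.60429557e-02,
       -1.18383127e-05,  2.36495589e-05]), 'ee_pos': array([0.2425218 , 0.49345459, 0.25568403]), 'tcp_rot': array([-1.79934014e+02,  1.97975756e-04,  1.53829426e+02]), 'wrist_force': array([0.33507715, 0.05549683, 0.0997689 ]), 'torque': array([-0.02892639, -0.00980849,  0.0420881 ]), 'grasp_force': 0.0, 'opening': 0.08495178989863238}
```

View pics/scene0.png

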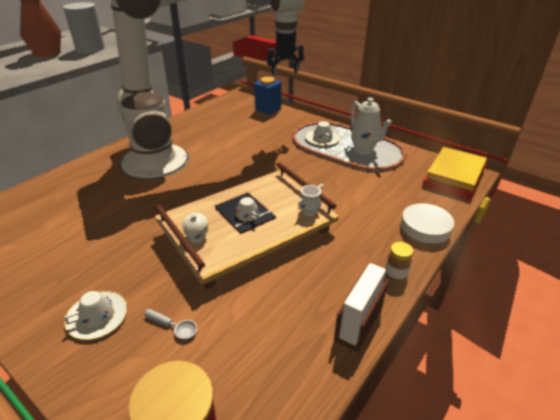

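View pics/top0.png

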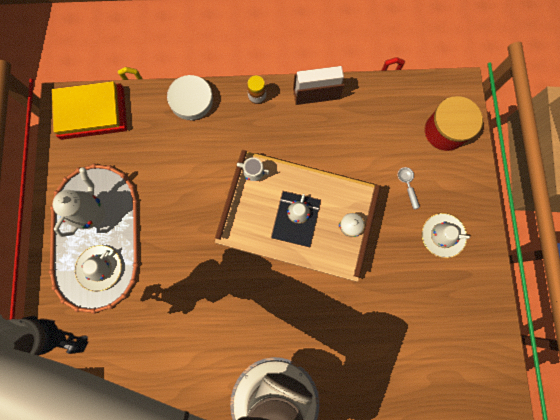

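The scene and top views show the stand at about (300,215) in top. The far brass edge runs from (245,152) to (380,185). The slate's corners are near (285,190), (322,198), (312,246) and (272,240), with the cup at (298,210). I'll measure these on a crop.

```bash
cat > h.py <<'E'
import numpy as np,cv2
from workcell import bot
def ray(n,uv,z):
    i=bot.camera_info(n);E=i["extrinsics"];uv=np.atleast_2d(uv).astype(float)
    d=(E[:3,:3]@np.linalg.inv(i["mtx"])@np.c_[uv,np.ones(len(uv))].T).T
    return E[:3,3]+d*((z-E[2,3])/d[:,2])[:,None]
def proj(n,p):
    i=bot.camera_info(n);E=np.linalg.inv(i["extrinsics"]);c=E[:3,:3]@np.array(p)+E[:3,3];q=i["mtx"]@c;return q[:2]/q[2]
def slate(im,n="top",roi=(265,325,175,255)):
    m=np.zeros(im.shape[:2],np.uint8);x0,x1,y0,y1=roi
    m[y0:y1,x0:x1]=(im[y0:y1,x0:x1].max(2)<75)*255
    m=cv2.morphologyEx(m,cv2.MORPH_OPEN,np.ones((2,2)))
    c=max(cv2.findContours(m,0,cv2.CHAIN_APPROX_NONE)[0],key=cv2.contourArea)
    return m,c[:,0]
E
python3 - <<'E'
from h import *
im=cv2.imread("pics/top0.png")
m,c=slate(im)
w=ray("top",c,.068)[:,:2]
(ctr,sz,a)=cv2.minAreaRect((w*1000).astype(np.float32));print(ctr,sz,a)
print(cv2.boxPoints((ctr,sz,a)))
b=cv2.resize(im[140:290,205:395],None,fx=4,fy=4,interpolation=cv2.INTER_CUBIC)
cv2.drawContours(b,[(c-[205,140])*4+2],-1,(0,255,0),1)
s=cv2.imread("pics/scene0.png")
cv2.imwrite("pics/c1.png",b)
cv2.imwrite("pics/c2.png",cv2.resize(s[155:290,150:350],None,fx=4,fy=4,interpolation=cv2.INTER_CUBIC))
E
```

```text
(530.097412109375, -89.91191864013672) (116.75234985351562, 147.38400268554688) 73.78966522216797
[[ 443.0386   -125.395065]
 [ 584.5631   -166.53943 ]
 [ 617.15625   -54.428772]
 [ 475.6317    -13.284409]]
```

View pics/c1.png

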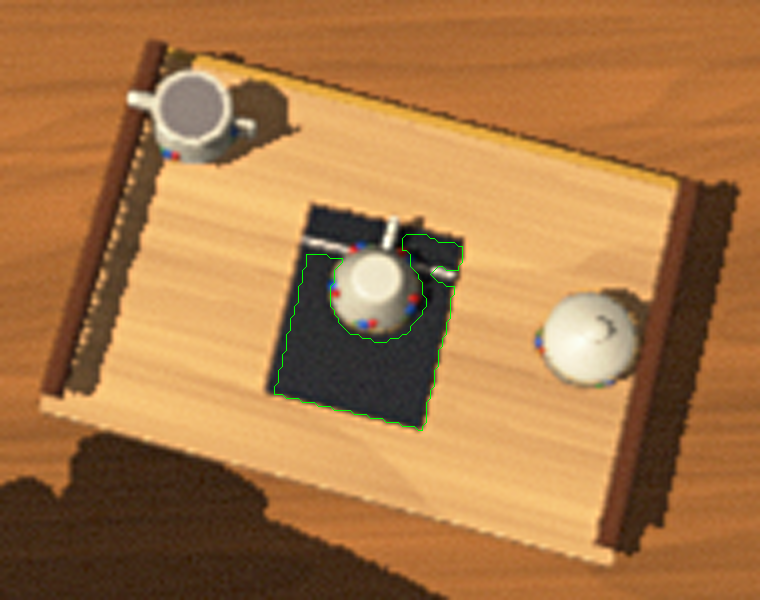

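View pics/c2.png

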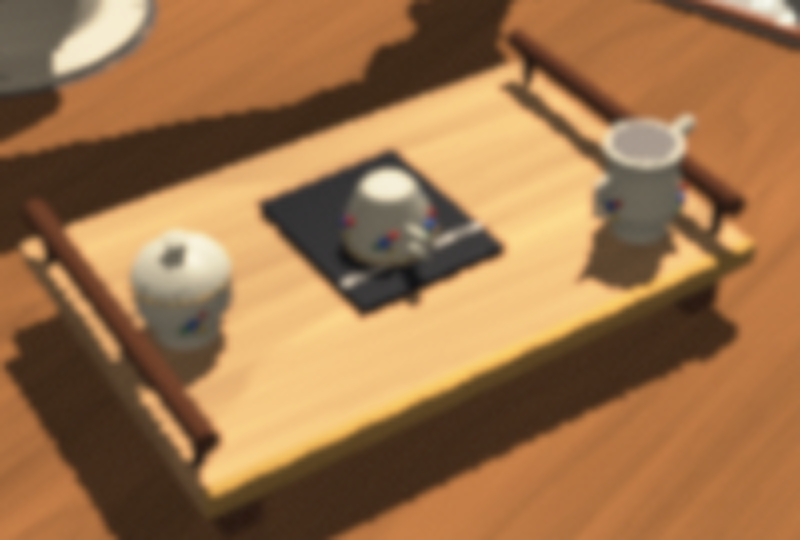

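```bash
cat >> h.py <<'E'
def edge(im,p,q,half=5,n=30,cam="top",z=.06,chan=None,lo=.06,hi=.94):
    """refine line p->q by strongest gradient along its normal; returns world pts xy"""
    g=cv2.GaussianBlur(im,(0,0),.7).astype(np.float32); g=g.mean(2) if chan is None else g[...,chan]
    p,q=np.float32(p),np.float32(q);d=(q-p)/np.linalg.norm(q-p);nn=np.array([-d[1],d[0]]);s=np.arange(-half,half+.01,.1)
    out=[]
    for t in np.linspace(lo,hi,n):
        L=p+(q-p)*t+s[:,None]*nn
        v=cv2.remap(g,L[:,0].astype(np.float32)[None],L[:,1].astype(np.float32)[None],cv2.INTER_LINEAR)[0]
        out.append(L[np.argmax(abs(np.gradient(v)))])
    return ray(cam,out,z)[:,:2]
def line(w):
    for _ in range(3):
        vx,vy,x,y=cv2.fitLine(w.astype(np.float32),cv2.DIST_HUBER,0,.001,.001).ravel()
        r=abs((w-[x,y])@[-vy,vx]);w=w[r<max(.0015,np.median(r)*2.5)]
    return np.array([x,y]),np.array([vx,vy]),r.max(),len(w)
E
python3 - <<'E'
from h import *
im=cv2.imread("pics/top0.png")
C=lambda x,y:(205+(x-2)/4,140+(y-2)/4)
for nm,p,q,z,ch in[("far",C(260,72),C(678,182),.06,2),("near",C(40,408),C(612,562),.06,2),
 ("sfront",C(310,204),C(465,238),.068,None),("sright",C(465,238),C(425,430),.068,None),("srear",C(425,430),C(267,392),.068,None),("sleft",C(267,392),C(310,204),.068,None)]:
    o,d,r,n=line(edge(im,p,q,2.5,30,z=z,chan=ch));print(nm,o.round(4),np.degrees(np.arctan2(d[1],d[0])).round(2)%180,r.round(4),n)
    print("   ends",ray("top",[p,q],z)[:,:2].round(4).tolist())
i=bot.camera_info("top")
E
```

```text
far [ 0.6992 -0.1139] 72.25 0.0016 27
   ends [[0.7301, -0.0148], [0.6285, -0.3329]]
near [ 0.4047 -0.0531] 72.55 0.0017 25
   ends [[0.4737, 0.1595], [0.3425, -0.2589]]
sfront [ 0.6063 -0.1056] 74.16 0.0013 26
   ends [[0.6205, -0.0489], [0.5892, -0.1652]]
sright [ 0.5277 -0.1487] 163.82 0.0019 29
   ends [[0.5892, -0.1652], [0.4445, -0.1264]]
srear [ 0.4603 -0.0681] 74.06 0.0016 27
   ends [[0.4445, -0.1264], [0.4776, -0.0105]]
sleft [ 0.547  -0.0283] 163.9 0.0014 26
   ends [[0.4776, -0.0105], [0.6205, -0.0489]]
```

Measured: stand outward yaw is -17.6° and its edges are 299 mm apart, which agrees with the 300 mm given. Slate yaw is -16°, with its rear midpoint at (.461,-.067) and about 122 mm to push. I'll push with both open fingers across the rear end.

```bash
cat >> h.py <<'E'
from scipy.spatial.transform import Rotation as Ro
def to(p,yaw):
    o=bot.get_obs();R=Ro.from_euler("xyz",o["tcp_rot"],degrees=True).as_matrix()
    print("t",round(o["time"],2),"q",o["q"].round(1),"pos",o["ee_pos"].round(4),"rpy",o["tcp_rot"].round(2))
    print("tool delta",(R.T@(np.array(p)-o["ee_pos"])).round(4),"turn",round(-((yaw-o["tcp_rot"][2]+180)%360-180),2))
E
python3 -c "
from h import *
to([.4311,-.0572,.24],162.4)"
```

```text
t 0.1 q [63.8  5.  10.  95.1 -0.  90. ] pos [0.2425 0.4935 0.2557] rpy [-179.93    0.    153.83]
tool delta [-0.4121 -0.411   0.0162] turn -8.57
```

```bash
python3 drive.py '[-0.02,-0.02,0,-2,0.085,-0.048,-0.048,0,-4,0.085,-0.076,-0.076,0,-6,0.085,-0.104,-0.104,0,-8.6,0.085,-0.132,-0.132,0,-8.6,0.085]' 20; python3 -c "
from h import *
to([.4311,-.0572,.24],162.4)"
```

```text
time: 0.52
ee_pos: [0.3028, 0.3152, 0.2558]
tcp_rot: [-180.0, -0.0, 162.6]
wrist_force: [0.8, -0.1, 0.8]
opening: 0.0849
grasp_force: 0.0
t 0.52 q [ 46.2 -10.3  -4.7  95.7  -0.   63.5] pos [0.3028 0.3152 0.2558] rpy [-1.7997e+02 -1.0000e-02  1.6263e+02]
tool delta [-0.2336 -0.3171  0.016 ] turn 0.23
```

```bash
python3 drive.py '[-0.022,-0.03,0,0,0.085,-0.044,-0.06,0,0,0.085,-0.066,-0.09,0,0,0.085,-0.088,-0.12,0,0,0.085,-0.11,-0.15,0,0,0.085]' >/dev/null; python3 drive.py '[-0.022,-0.03,0,0,0.085,-0.044,-0.06,0,0,0.085,-0.066,-0.09,0,0,0.085,-0.088,-0.12,0,0,0.085,-0.11,-0.15,0,0,0.085]'; python3 -c "
from h import *
to([.4311,-.0572,.10],162.4)"
```

```text
time: 1.35
ee_pos: [0.422, -0.0375, 0.2562]
tcp_rot: [180.0, 0.0, 162.4]
wrist_force: [1.2, 1.2, 0.3]
opening: 0.085
grasp_force: 0.0
t 1.35 q [ -5.1 -12.2  -6.2  96.    0.   12.5] pos [ 0.422  -0.0375  0.2562] rpy [179.99   0.   162.41]
tool delta [-0.0146 -0.0161  0.1562] turn 0.01
```

```bash
python3 drive.py '[-0.007,-0.008,0.035,0,0.085,-0.0146,-0.016,0.075,0,0.085,-0.0146,-0.016,0.11,0,0.085,-0.0146,-0.016,0.14,0,0.085,-0.0146,-0.016,0.156,0,0.085]'; python3 drive.py '[0,0,0,0,0.085,0,0,0,0,0.085]'
python3 - <<'E'
from h import *
to([.4311,-.0572,.08],162.4)
t,s=bot.camera("top"),bot.camera("scene")
cv2.imwrite("pics/c3.png",np.vstack([cv2.resize(t[140:290,205:395],(570,300)),cv2.resize(s[145:280,150:350],(570,300))]))
E
```

```text
time: 1.77
ee_pos: [0.4292, -0.0553, 0.0961]
tcp_rot: [-180.0, -0.3, 162.4]
wrist_force: [-0.4, -0.5, -0.6]
opening: 0.0851
grasp_force: 0.0
time: 1.93
ee_pos: [0.4305, -0.0551, 0.1]
tcp_rot: [-180.0, -0.1, 162.4]
wrist_force: [-0.5, -0.0, 1.0]
opening: 0.0847
grasp_force: 0.0
t 1.93 q [ -7.3 -11.1 -22.6  78.6  -0.   10.3] pos [ 0.4305 -0.0551  0.1   ] rpy [-1.7998e+02 -9.0000e-02  1.6242e+02]
tool delta [-0.0012 -0.0018  0.02  ] turn 0.02
```

View pics/c3.png

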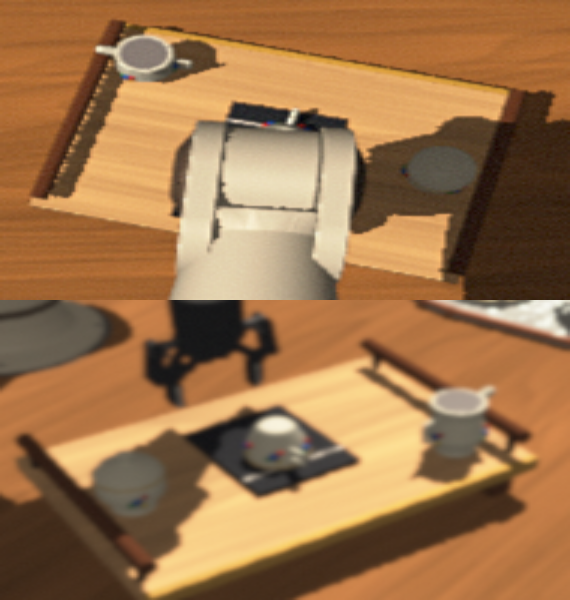

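The gripper is poised behind the slate with both fingertips clear and centred on the rear end. Next I'll lower it slowly until it touches the stand.

```bash
python3 drive.py '[0,0,0.003,0,0.085,0,0,0.006,0,0.085,0,0,0.008,0,0.085,0,0,0.01,0,0.085,0,0,0.012,0,0.085]'; python3 drive.py '[0,0,0.002,0,0.085,0,0,0.004,0,0.085,0,0,0.005,0,0.085]'
```

```text
time: 2.45
ee_pos: [0.4311, -0.0551, 0.0882]
tcp_rot: [180.0, 0.0, 162.4]
wrist_force: [-0.5, -1.6, -0.1]
opening: 0.0849
grasp_force: 0.0
time: 2.7
ee_pos: [0.431, -0.0552, 0.083]
tcp_rot: [-180.0, -0.0, 162.4]
wrist_force: [0.0, -0.6, -0.1]
opening: 0.0849
grasp_force: 0.0
```

```bash
for i in 1 2 3 4 5; do :; done; python3 drive.py '[0,0,0.001,0,0.085,0,0,0.002,0,0.085,0,0,0.003,0,0.085,0,0,0.003,0,0.085]'
```

```text
time: 3.03
ee_pos: [0.431, -0.0552, 0.0801]
tcp_rot: [-180.0, -0.0, 162.4]
wrist_force: [-0.0, -0.5, 0.2]
opening: 0.0849
grasp_force: 0.0
```

```bash
python3 drive.py '[0,0,0.001,0,0.085,0,0,0.003,0,0.085,0,0,0.005,0,0.085,0,0,0.005,0,0.085]'; python3 drive.py '[0,0,0.001,0,0.085,0,0,0.001,0,0.085]'; python3 drive.py '[0,0,0.001,0,0.085,0,0,0.001,0,0.085]'
```

```text
time: 3.37
ee_pos: [0.4309, -0.0551, 0.0748]
tcp_rot: [-180.0, -0.0, 162.4]
wrist_force: [-0.7, 0.4, -0.2]
opening: 0.085
grasp_force: 0.0
time: 3.53
ee_pos: [0.431, -0.0552, 0.0741]
tcp_rot: [-180.0, -0.0, 162.4]
wrist_force: [-0.7, -0.2, 0.2]
opening: 0.085
grasp_force: 0.0
time: 3.7
ee_pos: [0.431, -0.0552, 0.0732]
tcp_rot: [-180.0, -0.0, 162.4]
wrist_force: [-0.1, -0.4, -0.5]
opening: 0.0851
grasp_force: 0.0
```

```bash
python3 drive.py '[0,0,0.001,0,0.085,0,0,0.001,0,0.085]'|sed -n 2,4p; python3 drive.py '[0,0,0.0005,0,0.085,0,0,0.001,0,0.085]'|sed -n 2,4p
```

```text
ee_pos: [0.431, -0.0551, 0.0721]
tcp_rot: [-180.0, -0.0, 162.4]
wrist_force: [-0.1, 0.5, 0.2]
ee_pos: [0.4311, -0.0552, 0.072]
tcp_rot: [180.0, 0.0, 162.4]
wrist_force: [-4.2, 0.2, 11.8]
```

Contact came at TCP z 0.072, so the fingertips are at 0.060. I'll raise 2 mm and begin the slow push.

```bash
python3 drive.py '[0,0,-0.002,0,0.085,0,0,-0.003,0,0.085,-0.004,0,-0.003,0,0.085,-0.009,-0.002,-0.003,0,0.085,-0.013,-0.002,-0.003,0,0.085]'|sed -n 1,4p; for i in 1; do python3 drive.py '[-0.002,0,0,0,0.085,-0.004,0,0,0,0.085,-0.006,0,0,0,0.085,-0.008,0,0,0,0.085,-0.010,0,0,0,0.085]'|sed -n 1,4p; done
```

```text
time: 4.45
ee_pos: [0.4434, -0.0614, 0.0742]
tcp_rot: [-180.0, 0.0, 162.4]
wrist_force: [0.6, 0.5, -0.3]
time: 4.87
ee_pos: [0.4521, -0.0638, 0.0741]
tcp_rot: [180.0, -0.1, 162.4]
wrist_force: [-2.6, 2.3, 0.6]
```

```bash
python3 drive.py '[-0.003,0,0,0,0.085,-0.006,0,0,0,0.085,-0.009,0,0,0,0.085,-0.012,0,0,0,0.085,-0.015,0,0,0,0.085]'|sed -n 1,4p
python3 - <<'E'
from h import *
o=bot.get_obs();print(o["ee_pos"]@[.9532,-.3024,0])
t,s=bot.camera("top"),bot.camera("scene")
cv2.imwrite("pics/c4.png",np.vstack([cv2.resize(t[140:290,205:395],(570,300)),cv2.resize(s[145:280,150:350],(570,300))]))
E
```

```text
time: 5.28
ee_pos: [0.4669, -0.0687, 0.0742]
tcp_rot: [-180.0, -0.0, 162.4]
wrist_force: [-1.9, 1.0, -1.0]
0.46584931173088695
```

View pics/c4.png

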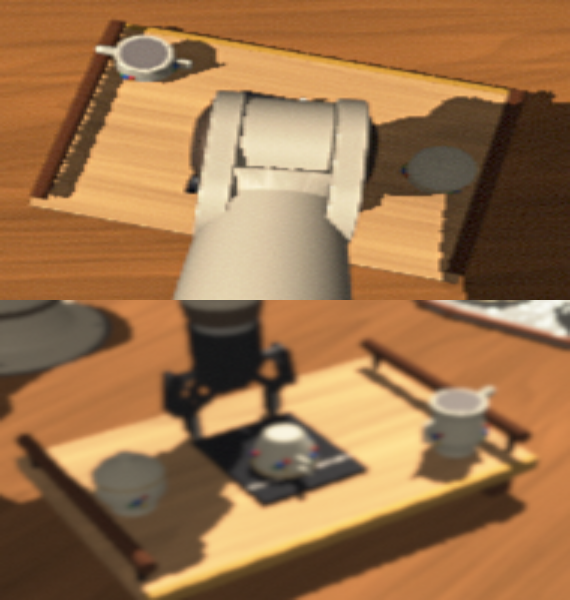

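The fingers are in contact and the slate is sliding, with its front corners at about (362,465) and (265,500) in the lower crop and the cup riding along clear of the gripper. Carry on.

```bash
python3 drive.py '[-0.004,0,0,0,0.085,-0.008,0,0,0,0.085,-0.012,0,0,0,0.085,-0.016,0,0,0,0.085,-0.020,0,0,0,0.085]'|sed -n 1,4p;python3 drive.py '[-0.004,0,0,0,0.085,-0.008,0,0,0,0.085,-0.012,0,0,0,0.085,-0.016,0,0,0,0.085,-0.020,0,0,0,0.085]'|sed -n 1,4p;python3 drive.py '[-0.004,0,0,0,0.085,-0.008,0,0,0,0.085,-0.012,0,0,0,0.085,-0.016,0,0,0,0.085,-0.020,0,0,0,0.085]'|sed -n 1,4p;python3 drive.py '[-0.004,0,0,0,0.085,-0.008,0,0,0,0.085,-0.012,0,0,0,0.085,-0.016,0,0,0,0.085,-0.018,0,0,0,0.085]'|sed -n 1,4p
python3 - <<'E'
from h import *
o=bot.get_obs();print(o["ee_pos"]@[.9532,-.3024,0])
t,s=bot.camera("top"),bot.camera("scene")
cv2.imwrite("pics/s5.png",s);cv2.imwrite("pics/t5.png",t)
cv2.imwrite("pics/c5.png",cv2.resize(s[155:290,150:350],None,fx=4,fy=4,interpolation=cv2.INTER_CUBIC))
E
```

```text
time: 5.8
ee_pos: [0.4861, -0.0747, 0.0743]
tcp_rot: [-180.0, -0.0, 162.4]
wrist_force: [-3.7, 0.6, 2.3]
time: 6.22
ee_pos: [0.5052, -0.0807, 0.0743]
tcp_rot: [-180.0, -0.0, 162.4]
wrist_force: [-4.1, 1.4, 2.6]
time: 6.63
ee_pos: [0.5243, -0.0868, 0.0743]
tcp_rot: [-180.0, 0.0, 162.4]
wrist_force: [-3.6, 2.1, 2.7]
time: 7.05
ee_pos: [0.5416, -0.0923, 0.0742]
tcp_rot: [180.0, 0.0, 162.4]
wrist_force: [-4.7, 1.0, 2.9]
0.544164458673843
```

View pics/c5.png

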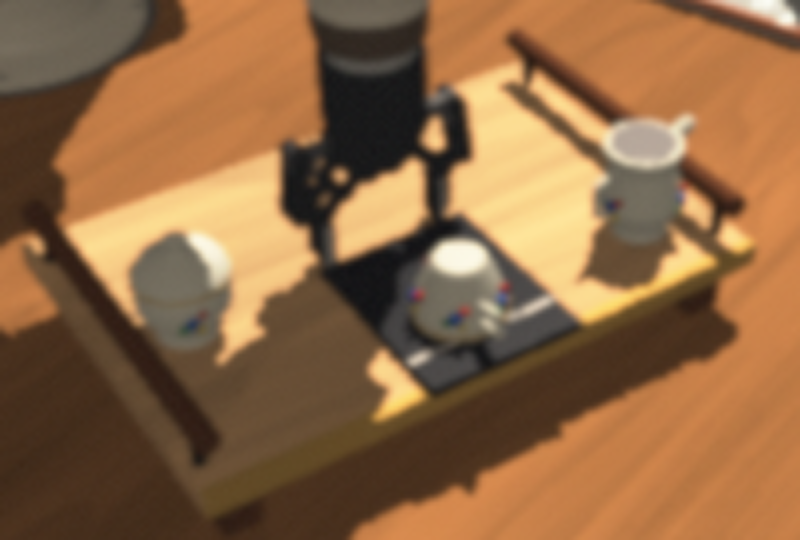

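Run:
```python
from h import *
n=np.array([.9532,-.3024])
im=cv2.imread("pics/s5.png");im0=cv2.imread("pics/scene0.png")
C=lambda x,y:(150+(x-2)/4,155+(y-2)/4)
a=ray("scene",[C(437,392),C(582,328),C(410,362),C(553,300),C(325,270),C(455,218)],.068)[:,:2]
print("slate pts n",(a@n).round(4)); 
for i,j in((0,1),(2,3),(4,5)): d=a[j]-a[i];print(np.degrees(np.arctan2(d[1],d[0])).round(2))
# stand edge, scene view: top arris hard; bottom corners from original
e=edge(im0,C(250,475),C(690,270),3,40,"scene",.06,2);o,d,r,k=line(e);print("arris?",o@n,np.degrees(np.arctan2(d[1],d[0])),r,k)
for x in(300,400):print(a[0])
# bearing check: sampled original slate front in scene
b=ray("scene",[C(365,308),C(502,246)],.068)[:,:2];print("orig front n",b@n)
```

```text
slate pts n [0.7082 0.7108 0.6743 0.6763 0.5599 0.5612]
71.09
71.39
71.71
arris? 0.7028934877157211 72.232475 0.0012171946360209627 37
[ 0.68082569 -0.19596567]
[ 0.68082569 -0.19596567]
orig front n [0.61091127 0.6075908 ]
```

The front end is now about 5–6 mm over the edge: corners at (437,392) and (582,328) in the crop, pale line about 27 mm short, square to within 1°. Push 20 mm more and re-measure.

```bash
python3 drive.py '[-0.004,0,0,0,0.085,-0.008,0,0,0,0.085,-0.012,0,0,0,0.085,-0.016,0,0,0,0.085,-0.020,0,0,0,0.085]'|sed -n 1,4p; python3 drive.py '[0,0,0,0,0.085]'|sed -n 1,4p
python3 - <<'E'
from h import *
o=bot.get_obs();print(o["ee_pos"]@[.9532,-.3024,0])
t,s=bot.camera("top"),bot.camera("scene")
cv2.imwrite("pics/s6.png",s);cv2.imwrite("pics/t6.png",t)
cv2.imwrite("pics/c6.png",np.vstack([cv2.resize(s[205:280,220:320],None,fx=5.5,fy=4,interpolation=cv2.INTER_CUBIC),cv2.resize(t[140:200,255:355],(550,300),interpolation=cv2.INTER_CUBIC)]))
E
```

```text
time: 7.57
ee_pos: [0.5605, -0.0983, 0.0742]
tcp_rot: [-180.0, -0.0, 162.4]
wrist_force: [-3.0, 1.8, 0.5]
time: 7.65
ee_pos: [0.5611, -0.0984, 0.0742]
tcp_rot: [-180.0, 0.0, 162.4]
wrist_force: [0.0, -1.2, 0.2]
0.5645928616562004
```

View pics/c6.png

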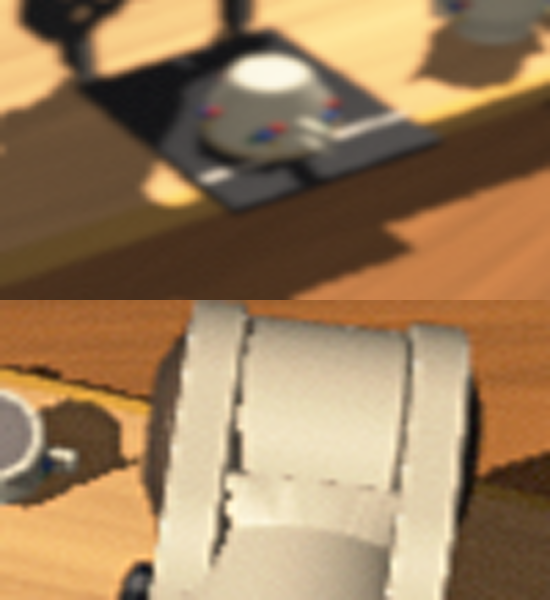

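Run:
```python
from h import *
n=np.array([.9532,-.3024]);im=cv2.imread("pics/s6.png")
C=lambda x,y:(220+(x-2.75)/5.5,205+(y-2)/4)
for nm,p,q in(("front",(237,210),(440,140)),("left",(275,30),(440,140)),("right",(80,87),(237,210))):
    o,d,r,k=line(edge(im,C(*p),C(*q),1.5,30,"scene",.068));print(nm,(o@n).round(4),np.degrees(np.arctan2(d[1],d[0])).round(2),r,k)
a=ray("scene",[C(237,208),C(440,138),C(203,179),C(405,117),C(80,85),C(272,30)],.068)[:,:2];print((a@n).round(4))
```

```text
front 0.7254 72.24 0.0009329742006721604 26
left 0.6412 -17.11 0.001216509805197216 24
right 0.6553 -15.59 0.003460363298276881 30
[0.7261 0.7257 0.6946 0.699  0.5793 0.5824]
```

```bash
python3 drive.py '[-0.0025,0,0,0,0.085,-0.005,0,0,0,0.085,-0.005,0,0,0,0.085]'|sed -n 2,4p; python3 drive.py '[0.004,0,0,0,0.085,0.015,0,0,0,0.085,0.03,0,-0.01,0,0.085,0.05,0,-0.04,0,0.085,0.07,0,-0.08,0,0.085]'|sed -n 1,4p;  python3 drive.py '[0.02,0.02,-0.03,0,0.085,0.03,0.05,-0.06,0,0.085,0.04,0.085,-0.06,0,0.085,0.05,0.12,-0.06,0,0.085,0.06,0.155,-0.06,0,0.085]'|sed -n 1,4p; python3 drive.py '[0.01,0.035,0,0,0.085,0.02,0.07,0,0,0.085,0.03,0.105,0,0,0.085,0.04,0.14,0,0,0.085,0.04,0.14,0,0,0.085]'|sed -n 1,4p
python3 - <<'E'
from h import *
t,s=bot.camera("top"),bot.camera("scene")
cv2.imwrite("pics/s7.png",s);cv2.imwrite("pics/t7.png",t)
cv2.imwrite("pics/c7.png",cv2.resize(t[140:290,205:395],None,fx=4,fy=4,interpolation=cv2.INTER_CUBIC))
E
```

```text
ee_pos: [0.5651, -0.0997, 0.0743]
tcp_rot: [-180.0, 0.0, 162.4]
wrist_force: [-2.5, 0.6, 2.0]
time: 8.42
ee_pos: [0.4973, -0.0785, 0.1499]
tcp_rot: [-180.0, -0.2, 162.4]
wrist_force: [0.5, -0.5, 0.2]
time: 8.83
ee_pos: [0.4891, 0.0885, 0.2127]
tcp_rot: [179.9, 0.2, 162.4]
wrist_force: [0.3, -0.7, -0.1]
time: 9.25
ee_pos: [0.4929, 0.2376, 0.2111]
tcp_rot: [179.9, 0.0, 162.7]
wrist_force: [1.0, -0.2, 0.2]
```

View pics/c7.png

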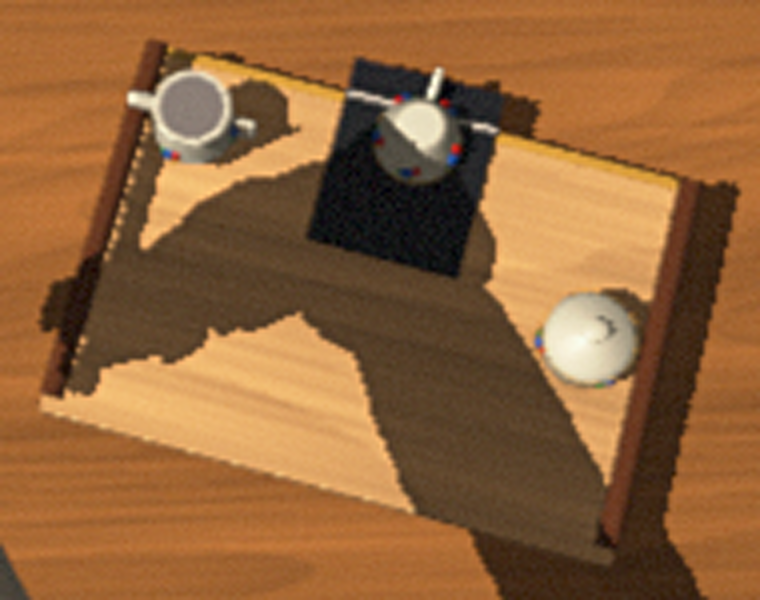

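The slate now overhangs the brass edge, and its pale line, from (347,94) to (496,130), lies along the edge. The cup is still on it, and the jug and sugar bowl haven't moved. I'll measure the overhang and angle.

Run:
```python
from h import *
n=np.array([.9532,-.3024]);im=cv2.imread("pics/t7.png");im0=cv2.imread("pics/top0.png")
C=lambda x,y:(205+(x-2)/4,140+(y-2)/4)
for nm,p,q,z,ch in(("front",(356,59),(503,97),.068,2),("rear",(308,238),(458,276),.068,None),("line",(347,94),(496,130),.068,0),("edgeR",(505,135),(675,181),.06,2),("edgeL",(200,56),(340,92),.06,2)):
    o,d,r,k=line(edge(im,C(*p),C(*q),2,30,z=z,chan=ch));print(nm,(o@n).round(4),np.degrees(np.arctan2(d[1],d[0])).round(2),r.round(4),k)
d=cv2.absdiff(im,im0).max(2)
C2=ray("top",[C(347,94),C(496,130)],.068)[:,:2]@n;print(C2)
print(bot.get_obs()["q"].round(1))
```

```text
front 0.731 73.66 0.0021 25
rear 0.5786 72.29 0.0015 25
line 0.7029 71.8 0.0018 17
edgeR 0.7009 72.05 0.0019 29
edgeL 0.701 72.98 0.0024 24
[0.69836221 0.70063953]
[25.4  3.6  3.7 90.  -0.  42.8]
```

```bash
python3 drive.py '[0,0,0,0,0.085,0,0,0,0,0.085,0,0,0,0,0.085]' | head -1; python3 -c "
from workcell import bot
print(bot.job_done())"
```

```text
time: 9.6
the job is handed in; nothing more can be done
None
```

The slate now overhangs the brass edge by about 29 mm, square to within about 1°, with the cup still riding on it and the gripper clear; I handed the job in at 9.6 s.

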